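Cock the spring tapper and load a dropper bottle

ROBOT

A 6-joint arm with a two-finger parallel gripper is mounted at the origin on a cart in front of the work surface, level with it; the furniture and walls round the work are solid. World frame = base frame: x ahead of the robot, y to its left, z up, the work surface at z = 0. Lengths are in mm, angles in degrees, forces in N, time in s.
With the tool pointing down it reaches from about 250 to 850 mm from the base axis. Payload 12.5 kg.
Tool frame: the origin (TCP) lies at the very end of the fingers, on their centre line; the grasp point (between the pads) lies 19 mm behind it; z points along the fingers, y is the line along which they close (so a half turn about z gives the same grasp; the last joint's range is limited). The gripper opens to 93 mm and grips with 3 to 60 N. Pads are 15 mm wide; open, the fingers measure 128 mm over their backs; the gripper's body (75 mm by 188 mm) begins 65 mm behind the grasp point.
Start: joints at [66.601, 20.094, 94.641, -0, 65.266, -4.847], TCP at [174.962, 521.414, 218.633] pointing down, gripper open.
Joint ranges: [-157.81, 157.81], [-45, 120.19], [0.68, 151.7], [-89.99, 269.99], [4.06, 180], [-164.3, 164.3]. Speed limits (degrees/s): [127.2, 127.2, 159.86, 180, 180, 180].

INTERFACE

Orientations are given as a 3x3 rotation matrix whose columns are the frame's x, y, z axes.
In Python, from station import arm gives the robot as it stands.
- The arm moves only by the shell command python3 -m pendant 'ROWS'. ROWS is text: rows parted by semicolons, each of 5 numbers parted by spaces: the shift along the tool's x, y, z in m, then the turn about the tool's z in degrees, then the opening, from -1 (shut) to 1 (fully open), so that 0 is half open. A call has 1 to 20 rows; each row shifts and turns the commanded pose from where the row before left it, along the tool's axes as they then stand; what a row does not reach is not made up. A row lasts 1/10 s, in which the tool goes at most 50 mm and 8.59 degrees, less where a joint would pass 70% of its speed; a pose out of reach is approached as far as the arm can. A call is refused whole if a number of a shift passes 0.05 or a number of a turn 8.59, either way. A call with a gripper value outside its range is refused whole. The fingers move at their own pace and stop on an object; the grip force is fixed at half the most. Time passes only in rows, so rows that do not move let the fingers close. It gives the time, the measured TCP pose, the force, the opening and the grip force at its end, in the units of the state.
- arm.get_obs(): the state, without advancing time (a new reading comes with each control period).
- arm.grab_frame(name): name is "scene" or "side" or "wrist"; returns the picture (420x560x3 uint8, red, green, blue); there is no depth.
- arm.camera_info(name): a dict with "fx", "fy", "cx", "cy" (pixels), "R" (3x3) and "t" (3): a world point X has camera coordinates R X + t. Camera axes: x right, y down, z forward; pixel columns grow to the right and rows downward; lengths in mm; the calibration is good to about 2 mm. A picture is of the moment at which its call begins: read the wrist's pose just before it. camera_info takes no time and is no camera call; for the wrist camera it gives the pose at the moment of the call.
- arm.finish_job(): hands the job in; it is judged then, once.
Trained networks look in the newest picture that a camera, given by its name, has taken for a name from the list of things; names that differ only in an ending like _2 or _b are one class to them, and where a whole thing is asked for, a point or a joint stands for the part that bears it (a point fixed in the world has none). Each returns a list of dicts, best first, with "p" (0 to 1); they miss things now and then, are a little off and sometimes report something else, mostly with a low value. They report only what shows in the picture. A call takes as long as a camera call. They do not tell look-alikes from the thing itself.
- arm.search_frame(thing, camera): "point" ([x, y, z] in mm, in world coordinates, good to about 4 mm: the middle of the surface that is visible of it).
- arm.place_of(thing, camera): "point" ([x, y, z] in mm, in world coordinates, good to about 4 mm: a listed point, or the origin of a listed thing).
The state is a dict: "t": time; "qpos": joint angles; "qvel": joint speeds; "tau": joint torques, N m; "position": TCP position; "eef_rot": TCP orientation; "force": force on the tool from outside, world axes, zero at the start; "torque": the same for the moment, N m; "gripper_width": opening from 0.0 (shut) to 1.0 (fully open); "grasp_force": force on a finger pad.
Only numpy, scipy, OpenCV 4.12 (cv2) and the standard library are available. Lean on these libraries where they do the work, as an engineer would, in place of code of your own. Each camera call takes 0.05 s, during which the arm holds its last target. There are 200 camera calls.

TASK

Get the bench tapper ready: draw its sprung arm back by the handle until the arm just meets the rubber buffer, without forcing it, and ease it gently back until the hair-trigger catch holds it, never letting the arm fly. Then stand the dropper bottle from the tapper's left upright in the tapper's round pocket, fully home, and leave the arm cocked and everything else where it is.

Things in the scene. Friction and masses are not known exactly. Their poses are not given: they have to be found in the camera images.
- tapper: Fixed aluminium plate 230 x 200 x 10 mm carrying a sprung arm, a catch block and a pocket. Origin: centre of its underside, z up. The arm's steel bar (12 mm wide, 44 to 54 mm high, reaching 157 mm from its pivot) points along the tapper's +y at rest and is drawn toward -x. On the catch block are a hook, whose small round thumb plate fires it at about 1 N, and behind the arm a stiff rubber buffer.
- pivot (a point): On the arm's vertical pivot axis, 49 mm up, at (80, -75) mm in the tapper's frame. The catch block lies 80 to 190 mm from it and is lower than 60 mm. Its setting differs every time and is not measured: its hook catches the arm at a striker value somewhere from 0.76 to 1.04 rad, and the buffer meets the arm 0.07 to 0.08 rad (about 9 mm at the handle) beyond that.
- striker (a joint): Angle of the arm, rad: 0 at rest, growing as drawn (counter-clockwise from above). Its spring pulls to 0: 1.8 N at the handle at 0, 5 N at 1.0. Shortly before the catch the hook is pushed aside (up to 5 N more at the handle), then snaps in behind. Let go unhooked or 3 mm short, it flies. Hooked, it stays; pushing the handle toward rest with more than about 8 N makes the hook slip and fire.
- handle (a point): Centre of the top of the arm's upright black handle, a round knob 15 mm in diameter from 60 to 100 mm above the worktop, 115 mm from the pivot axis; it moves with the arm in a level arc.
- pocket (a point): Centre of the floor of the round pocket, 12 mm above the worktop: a grey cup with inside diameter 38 mm, outside 50 mm, its rim 20 mm above this floor. At rest the arm's bar lies across it, so it is free only when the arm is drawn.
- dropper_bottle: Amber dropper bottle with a black dropper top, standing alone on the worktop to the tapper's left (+y), not one of the pair at the back by the tap: body 32 mm in diameter up to 70 mm, shoulder and dropper above to 102 mm. Origin at the centre of its underside, z up. Mass about 70 g.
- cream_pot: Bystander: round cream pot 62 mm in diameter, 35 mm high; origin under its centre.
- tip_rack: Bystander: small white rack of tips, 36 x 90 x 52 mm; origin under its centre.
- gauze: Bystander: flat white gauze pack, 55 x 75 x 12 mm; origin under its centre.
- buffer (a joint): How far the arm has pressed the rubber buffer back along the arm's arc, rad; 0 untouched. Stiff: 0.001 rad takes 0.8 N (0.7 N at the handle). More than 0.025 rad (20 N there, 17 N at the handle on top of the spring's 5 N) counts as forcing it. This reading is coarse (noise about 0.01 rad); the force on the hand is the measure.
Not all that is in view belongs to the job. Leave any yellow look-alike of the dropper_bottle alone.

How it is judged (in metres and radians):
On the way, in this order (a step that is already met when the one before it is completed fails the run):
1. the arm is cocked: held by the catch, the fingers off everything (value of joint striker above 0.7 rad and velocity of joint striker between -0.1 and 0.1 rad/s and contact force between the fingers and anything else below 0.2 N), for 0.3 s.
2. the dropper bottle stands upright on the pocket's floor (horizontal distance between dropper_bottle and pocket below 0.006 m and z of dropper_bottle in the frame of pocket below 0.003 m and angle between dropper_bottle's own z axis and vertical below 0.1 rad), for 0.2 s.
At the end, for the whole second after the job is handed in: The arm stays drawn on its catch (striker above 0.7 rad, still), and the dropper bottle stands in the pocket: within 6 mm of its centre, within 3 mm of its floor, tilted less than 0.1 rad, at rest (all of step 2 and value of joint striker above 0.7 rad and velocity of joint striker above -0.1 rad/s and linear speed of dropper_bottle below 0.02 m/s); the robot touches nothing.
It fails at once if the arm flies toward rest, faster than 5 rad/s (velocity of joint striker below -5 rad/s).
It fails at once if the buffer is forced: pressed back more than 0.025 rad (value of joint buffer above 0.025 rad).
It fails at once if the dropper bottle is tipped by more than 0.6 rad (angle between dropper_bottle's own z axis and vertical above 0.6 rad).
It fails at once if a bystander is moved more than 25 mm (distance of any of cream_pot, tip_rack, gauze from where it was at the start of the episode above 0.025 m).
It also fails if it takes over 72 s, if anything falls off the work surface, if the arm or the gripper's body presses on something with over 40 N, if the wrist force passes 120 N, or if a joint passes its speed limit or range.

## Working session

There is one attempt and no reset: what is moved stays moved. The work goes in short steps, Python scripts to look and compute and a shell command to move; the robot and the scene stay as the last step left them, time stands still between calls to the robot, and variables do not carry over. Pictures are saved under pics/ and viewed, at most 10 in all, crops included, and the job is handed in when it is done.

```bash
ls; mkdir -p pics; python3 - <<'E'
from station import arm
import cv2,numpy as np
o=arm.get_obs(); print(o['t'],o['position'],o['eef_rot'],o['gripper_width'],o['force'])
for c in ['scene','side']:
    f=arm.grab_frame(c); cv2.imwrite(f'pics/{c}0.png',f[:,:,::-1])
    for n in ['tapper','pivot','handle','pocket','dropper_bottle','cream_pot','tip_rack','gauze']:
        print(c,n,[(np.round(d['point']).tolist(),round(d['p'],2)) for d in arm.place_of(n,c)][:4])
E
```

```text
pics
0.0 [174.81937837 521.11514199 218.10629192] [[-9.48044750e-01  3.18136660e-01 -4.67166876e-04]
 [ 3.18136985e-01  9.48044165e-01 -1.05842607e-03]
 [ 1.06170695e-04 -1.15205834e-03 -9.99999331e-01]] 0.9999289228736742 [-0.30425608  0.60363918 -0.26756278]
scene tapper [([531.0, -72.0, -3.0], 0.94)]
scene pivot [([622.0, -136.0, 50.0], 0.6)]
scene handle [([611.0, -22.0, 99.0], 0.65)]
scene pocket [([611.0, -27.0, 16.0], 0.59)]
scene dropper_bottle [([537.0, 212.0, 1.0], 0.82), ([448.0, 199.0, 3.0], 0.7), ([410.0, 116.0, 3.0], 0.59)]
scene cream_pot [([454.0, -352.0, -2.0], 0.78)]
scene tip_rack [([626.0, -351.0, 4.0], 0.68)]
scene gauze [([687.0, 188.0, 2.0], 0.5)]
side tapper [([532.0, -70.0, 7.0], 0.85), ([685.0, 191.0, 2.0], 0.63)]
side pivot [([620.0, -138.0, 47.0], 0.64), ([625.0, -350.0, 0.0], 0.24)]
side handle [([611.0, -21.0, 101.0], 0.56)]
side pocket [([615.0, -26.0, 15.0], 0.65), ([454.0, -356.0, 0.0], 0.43)]
side dropper_bottle [([535.0, 208.0, -1.0], 0.87), ([446.0, 199.0, 3.0], 0.78)]
side cream_pot [([455.0, -358.0, 0.0], 0.57)]
side tip_rack [([624.0, -350.0, -0.0], 0.78)]
side gauze []
```

View pics/scene0.png

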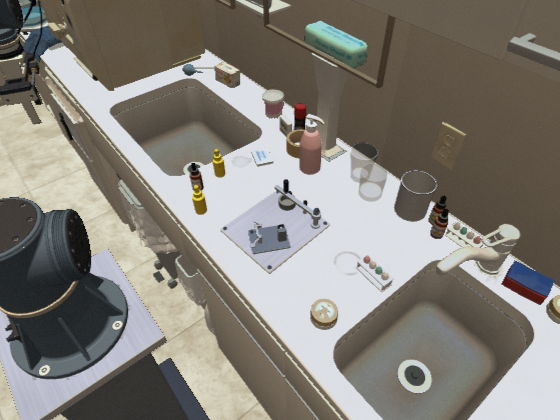

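View pics/side0.png

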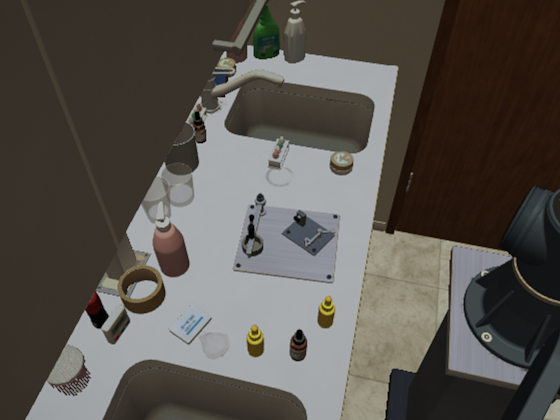

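```bash
python3 - <<'E'
from station import arm
import numpy as np
for c in ['scene','side']:
    i=arm.camera_info(c)
    for X in [(536,210,50),(447,199,50),(410,116,50),(611,-21,100),(621,-137,49),(612,-27,32)]:
        p=np.array(i['R'])@X+np.array(i['t']); print(c,X,i['fx']*p[0]/p[2]+i['cx'],i['fy']*p[1]/p[2]+i['cy'])
E
```

```text
scene (536, 210, 50) 217.5879552501331 161.64211374002755
scene (447, 199, 50) 193.88464195071262 176.2140350015668
scene (410, 116, 50) 197.6344135090141 197.6417878973515
scene (611, -21, 100) 284.90680164061166 179.0105133446102
scene (621, -137, 49) 315.38169936913846 214.30611943632832
scene (612, -27, 32) 286.60367763776685 197.54819365059328
side (536, 210, 50) 255.85291326021206 337.72643031519937
side (447, 199, 50) 300.9400497749848 342.59681184813735
side (410, 116, 50) 326.96647614763316 310.3125685135735
side (611, -21, 100) 249.98096062876724 226.2516460999134
side (621, -137, 49) 259.73614002301287 202.13665203885583
side (612, -27, 32) 251.3378594282925 242.51837853211686
```

The amber bottle is at scene px (195,177) and side px (299,345), so it sits at about (447,199). The two yellow look-alikes are at about (536,210) and (410,116). The pivot post, handle and pocket match the predicted pixels. The pink bottle and beakers stand behind the handle, so I'll check those for clearance.

```bash
cat > h.py <<'E'
from station import arm
import numpy as np
def ray(c,u,v,z):
    i=arm.camera_info(c);R=np.array(i['R']);t=np.array(i['t'])
    C=-R.T@t;d=R.T@np.array([(u-i['cx'])/i['fx'],(v-i['cy'])/i['fy'],1]);return C+d*(z-C[2])/d[2]
def go(x,y,z,yawy=None):
    """tool-frame shift in m, and turn (tool down) for y-axis angle yawy deg"""
    o=arm.get_obs();R=o['eef_rot'];d=np.array([x,y,z])-o['position']
    a=np.degrees(np.arctan2(R[1,1],R[0,1]))
    print('t',round(o['t'],2),'shift m',np.round(R.T@d/1000,4),'yang',round(a,2),'turn',None if yawy is None else round((a-yawy+90)%180-90,2))
E
python3 - <<'E'
from h import *
from scipy.optimize import least_squares
P=np.array([[531.5,-71],[621,-137],[611,-21.5]]);L=np.array([[0,0],[80,-75],[80,40]])
f=lambda q:((L@np.array([[np.cos(q[2]),np.sin(q[2])],[-np.sin(q[2]),np.cos(q[2])]])+q[:2])-P).ravel()
r=least_squares(f,[530,-70,.1]);print(r.x,np.degrees(r.x[2]),r.fun)
for c,u,v in [('scene',311,172),('side',176,272),('scene',371,197),('side',176,200),('scene',363,178),('scene',412,215)]: print(c,u,v,ray(c,u,v,0))
# plate corners
for c,u,v in [('scene',222,228),('scene',267,267),('scene',329,226),('side',336,215),('side',331,279),('side',235,271),('side',250,207)]: print(c,u,v,ray(c,u,v,10))
go(611,-21,140,6)
E
```

```text
[ 5.33605798e+02 -7.01809864e+01  9.93531095e-02] 5.69251385318076 [ 2.10579769  0.81901364 -0.34948897  0.12405222 -1.75630872 -0.94306586]
scene 311 172 [761.93293686  35.09032913   0.        ]
side 176 272 [763.60114238  72.05564947   0.        ]
scene 371 197 [ 8.25136729e+02 -1.58969707e+02  1.13686838e-13]
side 176 200 [ 841.74332381 -133.66806189    0.        ]
scene 363 178 [867.235354   -87.35912266   0.        ]
scene 412 215 [ 8.61368760e+02 -2.80977650e+02  1.13686838e-13]
scene 222 228 [416.69836667  11.77940357  10.        ]
scene 267 267 [ 433.55749563 -166.83533835   10.        ]
scene 329 226 [ 645.96927616 -167.54964987   10.        ]
side 336 215 [ 436.99572146 -174.30146031   10.        ]
side 331 279 [416.50426929  12.73759724  10.        ]
side 235 271 [631.44724558  43.58465332  10.        ]
side 250 207 [ 650.05404756 -148.24089888   10.        ]
t 0.9 shift m [-0.586  -0.3755  0.0786] yang 71.45 turn 65.45
```

```bash
python3 -m pendant '-0.0326 -0.0209 0 0 1;-0.0326 -0.0209 0 0 1;-0.0326 -0.0209 0 0 1;-0.0326 -0.0209 0 0 1;-0.0326 -0.0209 0 0 1;-0.0326 -0.0209 0 0 1;-0.0326 -0.0209 0 0 1;-0.0326 -0.0209 0 0 1;-0.0326 -0.0209 0 0 1;-0.0326 -0.0209 0 0 1;-0.0326 -0.0209 0 0 1;-0.0326 -0.0209 0 0 1;-0.0326 -0.0209 0 0 1;-0.0326 -0.0209 0 0 1;-0.0326 -0.0209 0 0 1;-0.0326 -0.0209 0 0 1;-0.0326 -0.0209 0 0 1;-0.0326 -0.0209 0 0 1'
python3 -m pendant '0 0 0 8.18 1;0 0 0 8.18 1;0 0 0 8.18 1;0 0 0 8.18 1;0 0 0 8.18 0;0 0 0 8.18 0;0 0 0 8.18 0;0 0 0 8.18 0;0 0 0 0 0'
python3 - <<'E'
from h import *
import cv2
go(611,-21,140,6)
f=arm.grab_frame('wrist'); cv2.imwrite('pics/w1.png',f[:,:,::-1])
for n in ['handle','pivot','pocket']: print(n,[(np.round(d['point'],1).tolist(),round(d['p'],2)) for d in arm.place_of(n,'wrist')][:3])
i=arm.camera_info('wrist');R=np.array(i['R']);t=np.array(i['t'])
p=R@[611,-21,100]+t;print(i['fx']*p[:2]/p[2]+[i['cx'],i['cy']],-R.T@t)
go(611,-21,140,6)
E
```

```text
t: 2.7
position: [612.4, -23.3, 218.6]
eef_rot: [[-0.948, 0.318, 0.0], [0.318, 0.948, 0.0], [-0.0, 0.0, -1.0]]
force: [0.0, -0.8, -0.0]
gripper_width: 1.0
grasp_force: 0.0
t: 3.6
position: [611.6, -21.9, 218.6]
eef_rot: [[-0.103, 0.995, -0.0], [0.995, 0.103, -0.0], [0.0, -0.0, -1.0]]
force: [1.1, -0.3, -0.3]
gripper_width: 0.618
grasp_force: 0.0
t 3.6 shift m [ 0.001  -0.0005  0.0786] yang 5.88 turn -0.12
handle []
pivot [([616.7, -141.7, 48.4], 0.97)]
pocket [([611.9, -30.3, 13.3], 0.6)]
[282.30334302 198.81797659] [602.67467999  58.72717216 385.25482441]
t 3.8 shift m [ 0.001  -0.0005  0.0786] yang 6.2 turn 0.2
```

View pics/w1.png

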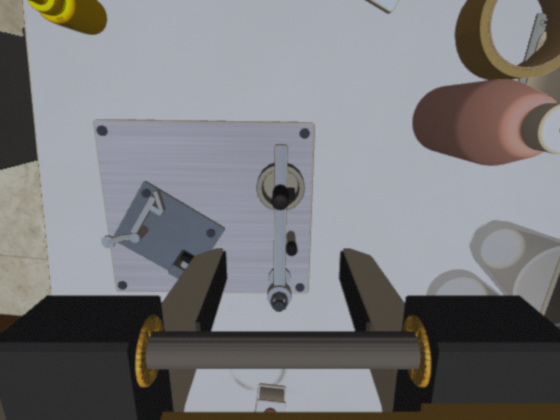

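The wrist view shows the handle top at px (281,200), close to the predicted (282,199). The pivot is at (279,299), the pocket at (281,187), and the catch block is left, around (165,230), with the thumb plate at (108,240). I'll refine the pivot and descend.

```bash
python3 - <<'E'
from h import *
for u,v,z in [(281,200,100),(279,299,65),(279,299,55),(102,130,10),(305,133,10),(300,287,10),(122,285,10),(281,187,32),(108,240,45),(185,262,55)]: print(u,v,ray('wrist',u,v,z).round(1))
E
python3 -m pendant '0 0 0.02 0 0;0 0 0.03 0 -0.1;0 0 0.03 0 -0.1;0 0 0.03 0 -0.1;0 0 0.025 0 -0.1;0 0 0.015 0 -0.1;0 0 0 0 -0.1'
```

```text
281 200 [610.  -22.1 100. ]
279 299 [ 620.  -136.5   65. ]
279 299 [ 620.6 -142.6   55. ]
102 130 [420.8   7.2  10. ]
305 133 [629.4  26.6  10. ]
300 287 [ 646.  -151.4   10. ]
122 285 [ 437.2 -171.3   10. ]
281 187 [610.3 -27.7  32. ]
108 240 [439.5 -99.2  45. ]
185 262 [ 521.2 -110.4   55. ]
t: 4.5
position: [610.7, -21.8, 67.0]
eef_rot: [[-0.106, 0.994, -0.003], [0.994, 0.106, 0.0], [0.001, -0.003, -1.0]]
force: [-0.2, -0.6, -0.7]
gripper_width: 0.452
grasp_force: 0.0
```

```bash
python3 -m pendant '0 0 0 0 -1;0 0 0 0 -1;0 0 0 0 -1;0 0 0 0 -1;0 0 0 0 -1;0 0 0 0 -1'
python3 - <<'E'
from h import *
o=arm.get_obs();print(o['position'],o['force'],np.linalg.norm(o['position'][:2]-np.array([620,-139])))
go(609.8,-23.5,67,5.4)
E
```

```text
t: 5.1
position: [610.1, -22.0, 69.5]
eef_rot: [[-0.105, 0.994, -0.003], [0.994, 0.105, -0.0], [0.0, -0.003, -1.0]]
force: [-10.7, -1.2, 11.2]
gripper_width: 0.155
grasp_force: 30.0
[610.09116485 -22.02049791  69.45301477] [-10.66489895  -1.2180074   11.22969745] 117.39841959175419
t 5.1 shift m [-0.0014 -0.0004  0.0025] yang 6.03 turn 0.63
```

```bash
python3 -m pendant '-0.0003 -0.002 -0.0015 0 -1;-0.0003 -0.003 -0.0005 -1.2 -1;-0.00015 -0.006 0 -3 -1;-0.00015 -0.006 0 -3 -1;-0.00015 -0.006 0 -3 -1;-0.00015 -0.006 0 -3 -1;-0.00015 -0.006 0 -3 -1;-0.00015 -0.006 0 -3 -1;0 0 0 0 -1'
python3 - <<'E'
from h import *
o=arm.get_obs();R=o['eef_rot'];d=o['position'][:2]-np.array([620,-139.]);print(o['position'],'Ftool',(R.T@o['force']).round(1),'r',np.hypot(*d),'ang',np.degrees(np.arctan2(-d[0],d[1]))-5.35,o['grasp_force'],np.degrees(np.arctan2(R[1,1],R[0,1])))
E
```

```text
t: 6.0
position: [571.2, -32.5, 70.0]
eef_rot: [[-0.427, 0.904, -0.002], [0.904, 0.427, 0.001], [0.002, -0.001, -1.0]]
force: [2.4, 6.4, -12.6]
gripper_width: 0.156
grasp_force: 30.0
[571.20164837 -32.46255417  70.0214204 ] Ftool [ 4.8  5.  12.6] r 117.18151085266416 ang 19.259647455224652 29.98885005712509 25.29843363361555
```

```bash
cat >> h.py <<'E'
def st():
    o=arm.get_obs();R=o['eef_rot'];d=o['position'][:2]-np.array([620,-139.]);a=np.arctan2(-d[0],d[1])-np.radians(5.35)
    print('t',round(o['t'],2),o['position'].round(1),'Ftool',(R.T@o['force']).round(1),'r',np.hypot(*d).round(1),'arm rad',a.round(3),'grip',o['grasp_force'].round(1),'yang-arm',(np.degrees(np.arctan2(R[1,1],R[0,1]))-5.35-np.degrees(a)).round(1))
E
python3 -m pendant '0.0008 -0.006 0.002 -2.5 -1;-0.00015 -0.006 0 -3 -1;-0.00015 -0.006 0 -3 -1;-0.00015 -0.006 0 -3 -1;0 0 0 0 -1' >/dev/null; python3 -c "from h import *;st()"
python3 -m pendant '-0.0001 -0.004 0 -2 -1;-0.0001 -0.003 0 -1.5 -1;0 0 0 0 -1' >/dev/null; python3 -c "from h import *;st()"
```

```text
Traceback (most recent call last):
  File "h.py", line 13, in st
    print('t',round(o['t'],2),o['position'].round(1),'Ftool',(R.T@o['force']).round(1),'r',np.hypot(*d).round(1),'arm rad',a.round(3),'grip',o['grasp_force'].round(1),'yang-arm',(np.degrees(np.arctan2(R[1,1],R[0,1]))-5.35-np.degrees(a)).round(1))
                                                                                                                                             ^^^^^^^^^^^^^^^^^^^^^^
AttributeError: 'float' object has no attribute 'round'
Traceback (most recent call last):
  File "h.py", line 13, in st
    print('t',round(o['t'],2),o['position'].round(1),'Ftool',(R.T@o['force']).round(1),'r',np.hypot(*d).round(1),'arm rad',a.round(3),'grip',o['grasp_force'].round(1),'yang-arm',(np.degrees(np.arctan2(R[1,1],R[0,1]))-5.35-np.degrees(a)).round(1))
                                                                                                                                             ^^^^^^^^^^^^^^^^^^^^^^
AttributeError: 'float' object has no attribute 'round'
```

```bash
sed -i "s/o\['grasp_force'\].round(1)/round(o['grasp_force'],1)/" h.py; python3 -c "from h import *;st()"
```

```text
t 6.8 [546.  -48.   69.7] Ftool [ 8.1  4.4 -4.7] r 117.3 arm rad 0.59 grip 30.0 yang-arm 1.1
```

```bash
S='from h import *;st()'
python3 -m pendant '0.0015 -0.004 0 -1.5 -1;0 -0.004 0 -2 -1;0 0 0 0 -1' >/dev/null; python3 -c "$S"
python3 -m pendant '0 -0.003 0 -1.5 -1;0 0 0 0 -1' >/dev/null; python3 -c "$S"
python3 -m pendant '0 -0.003 0 -1.5 -1;0 0 0 0 -1' >/dev/null; python3 -c "$S"
python3 -m pendant '0 -0.003 0 -1.5 -1;0 0 0 0 -1' >/dev/null; python3 -c "$S"
```

```text
t 7.1 [540.  -53.1  69.6] Ftool [ 0.2  4.2 -1.1] r 117.4 arm rad 0.657 grip 30.0 yang-arm 0.7
t 7.3 [537.8 -55.1  69.6] Ftool [ 0.1  5.1 -4.5] r 117.5 arm rad 0.682 grip 30.0 yang-arm 0.7
t 7.5 [535.6 -57.3  69.5] Ftool [-1.8  4.5 -5.8] r 117.5 arm rad 0.708 grip 30.0 yang-arm 0.7
t 7.7 [533.6 -59.4  69.5] Ftool [-0.2  4.4 -4.8] r 117.5 arm rad 0.733 grip 30.0 yang-arm 0.8
```

```bash
S='from h import *;st()'
for i in 1; do python3 -m pendant '-0.0001 -0.002 0 -1 -1;0 0 0 0 -1' >/dev/null; python3 -c "$S"; done
python3 -m pendant '-0.0001 -0.002 0 -1 -1;0 0 0 0 -1' >/dev/null; python3 -c "$S"
python3 -m pendant '-0.0001 -0.002 0 -1 -1;0 0 0 0 -1' >/dev/null; python3 -c "$S"
python3 -m pendant '-0.0001 -0.002 0 -1 -1;0 0 0 0 -1' >/dev/null; python3 -c "$S"
```

```text
t 7.9 [532.3 -60.9  69.5] Ftool [ 0.2  4.8 -6.1] r 117.5 arm rad 0.75 grip 30.0 yang-arm 0.8
t 8.1 [530.9 -62.4  69.5] Ftool [-0.2  4.9 -6.7] r 117.5 arm rad 0.767 grip 30.0 yang-arm 0.8
t 8.3 [529.7 -63.9  69.5] Ftool [ 1.7  5.1 -6.6] r 117.5 arm rad 0.784 grip 30.0 yang-arm 0.9
t 8.5 [528.4 -65.5  69.5] Ftool [ 2.4  5.4 -6.7] r 117.5 arm rad 0.801 grip 30.0 yang-arm 0.9
```

```bash
S='from h import *;st()'
python3 -m pendant '0 -0.002 0 -1 -1;0 0 0 0 -1' >/dev/null; python3 -c "$S"
python3 -m pendant '0 -0.002 0 -1 -1;0 0 0 0 -1' >/dev/null; python3 -c "$S"
python3 -m pendant '0 -0.002 0 -1 -1;0 0 0 0 -1' >/dev/null; python3 -c "$S"
python3 -m pendant '0 -0.002 0 -1 -1;0 0 0 0 -1' >/dev/null; python3 -c "$S"
```

```text
t 8.7 [527.1 -67.1  69.5] Ftool [ 2.6  5.3 -7.3] r 117.4 arm rad 0.818 grip 30.0 yang-arm 0.9
t 8.9 [525.9 -68.7  69.5] Ftool [ 2.5  5.4 -7.7] r 117.4 arm rad 0.836 grip 30.0 yang-arm 0.9
t 9.1 [524.7 -70.3  69.5] Ftool [ 1.7  4.5 -7.3] r 117.5 arm rad 0.853 grip 30.0 yang-arm 0.9
t 9.3 [523.6 -71.9  69.5] Ftool [ 2.1  5.1 -8. ] r 117.5 arm rad 0.87 grip 30.0 yang-arm 1.0
```

```bash
S='from h import *;st()'
python3 -m pendant '0 -0.002 -0.0005 -1 -1;0 0 0 0 -1' >/dev/null; python3 -c "$S"
python3 -m pendant '0 -0.002 -0.0005 -1 -1;0 0 0 0 -1' >/dev/null; python3 -c "$S"
python3 -m pendant '0 -0.002 0 -1 -1;0 0 0 0 -1' >/dev/null; python3 -c "$S"
```

```text
t 9.5 [522.5 -73.5  69.6] Ftool [-0.7  7.  -2.3] r 117.4 arm rad 0.885 grip 30.0 yang-arm 1.0
t 9.7 [521.5 -75.   69.7] Ftool [-2.   8.9  4.4] r 117.4 arm rad 0.901 grip 30.0 yang-arm 1.2
t 9.9 [520.4 -76.9  69.7] Ftool [-2.7  6.8  3.8] r 117.4 arm rad 0.92 grip 30.0 yang-arm 1.1
```

```bash
S='from h import *;st()'
python3 -m pendant '0 -0.001 0.0003 -0.5 -1;0 0 0 0 -1' >/dev/null; python3 -c "$S"
python3 -m pendant '0 -0.001 0 -0.5 -1;0 0 0 0 -1' >/dev/null; python3 -c "$S"
python3 -m pendant '0 -0.001 0 -0.5 -1;0 0 0 0 -1' >/dev/null; python3 -c "$S"
```

```text
t 10.1 [519.8 -77.8  69.6] Ftool [-1.3  6.6 -1.2] r 117.4 arm rad 0.93 grip 30.0 yang-arm 1.0
t 10.3 [519.2 -78.7  69.6] Ftool [-0.3  5.3 -0.2] r 117.4 arm rad 0.939 grip 30.0 yang-arm 1.0
t 10.5 [518.8 -79.5  69.6] Ftool [-1.2  6.3 -0.8] r 117.4 arm rad 0.946 grip 30.0 yang-arm 1.0
```

```bash
S='from h import *;st()'
python3 -m pendant '0 -0.001 0 -0.5 -1;0 0 0 0 -1' >/dev/null; python3 -c "$S"
python3 -m pendant '0 -0.001 0 -0.5 -1;0 0 0 0 -1' >/dev/null; python3 -c "$S"
python3 -m pendant '0 -0.001 0 -0.5 -1;0 0 0 0 -1' >/dev/null; python3 -c "$S"
```

```text
t 10.7 [518.2 -80.4  69.6] Ftool [ 0.   5.2 -0.1] r 117.4 arm rad 0.955 grip 30.0 yang-arm 1.0
t 10.9 [517.8 -81.3  69.7] Ftool [-1.3  5.3 -0.1] r 117.4 arm rad 0.963 grip 30.0 yang-arm 1.1
t 11.1 [517.2 -82.3  69.6] Ftool [-2.   4.1 -1.5] r 117.4 arm rad 0.973 grip 30.0 yang-arm 1.0
```

```bash
S='from h import *;st()'
python3 -m pendant '0 -0.001 0 -0.5 -1;0 0 0 0 -1' >/dev/null; python3 -c "$S"
python3 -m pendant '0 -0.001 0 -0.5 -1;0 0 0 0 -1' >/dev/null; python3 -c "$S"
```

```text
t 11.3 [516.5 -83.4  69.6] Ftool [-1.   3.5 -2.4] r 117.4 arm rad 0.985 grip 30.0 yang-arm 0.9
t 11.5 [515.8 -84.7  69.6] Ftool [-2.1 -1.5 -4.8] r 117.5 arm rad 0.997 grip 30.0 yang-arm 0.7
```

```bash
S='from h import *;st()'
python3 -m pendant '0 -0.001 0 -0.5 -1;0 0 0 0 -1' >/dev/null; python3 -c "$S"
```

```text
t 11.7 [515.5 -85.2  69.5] Ftool [-2.3  2.8 -4.5] r 117.5 arm rad 1.002 grip 30.0 yang-arm 1.0
```

```bash
S='from h import *;st()'
python3 -m pendant '0 -0.001 0 -0.5 -1;0 0 0 0 -1' >/dev/null; python3 -c "$S"
python3 -m pendant '0 -0.001 0 -0.5 -1;0 0 0 0 -1' >/dev/null; python3 -c "$S"
python3 -m pendant '0 -0.001 0 -0.5 -1;0 0 0 0 -1' >/dev/null; python3 -c "$S"
```

```text
t 11.9 [515.2 -85.8  69.6] Ftool [-2.3  5.2 -5. ] r 117.5 arm rad 1.008 grip 30.0 yang-arm 1.1
t 12.1 [514.8 -86.7  69.5] Ftool [-2.7  5.3 -4.8] r 117.5 arm rad 1.016 grip 30.0 yang-arm 1.2
t 12.3 [514.4 -87.6  69.5] Ftool [-1.   6.  -4.6] r 117.5 arm rad 1.024 grip 30.0 yang-arm 1.2
```

```bash
S='from h import *;st()'
python3 -m pendant '0 -0.001 0 -0.5 -1;0 0 0 0 -1' >/dev/null; python3 -c "$S"
python3 -m pendant '0 -0.001 0 -0.4 -1;0 0 0 0 -1' >/dev/null; python3 -c "$S"
python3 -m pendant '0 -0.001 0 -0.4 -1;0 0 0 0 -1' >/dev/null; python3 -c "$S"
```

```text
t 12.5 [513.9 -88.4  69.6] Ftool [-1.6  5.5 -4.7] r 117.5 arm rad 1.033 grip 30.0 yang-arm 1.2
t 12.7 [513.5 -89.4  69.5] Ftool [-2.8  5.9 -4.6] r 117.5 arm rad 1.041 grip 30.0 yang-arm 1.1
t 12.9 [513.1 -90.2  69.5] Ftool [-2.2  6.  -4.8] r 117.5 arm rad 1.05 grip 30.0 yang-arm 1.0
```

```bash
S='from h import *;st()'
python3 -m pendant '0 -0.001 0 -0.4 -1;0 0 0 0 -1' >/dev/null; python3 -c "$S"
```

```text
t 13.1 [512.7 -91.1  69.5] Ftool [-2.4  5.9 -5.1] r 117.5 arm rad 1.058 grip 30.0 yang-arm 1.0
```

```bash
S='from h import *;st()'
python3 -m pendant '0 -0.001 0 -0.4 -1;0 0 0 0 -1' >/dev/null; python3 -c "$S"
```

```text
t 13.3 [512.3 -92.   69.5] Ftool [-2.5  5.  -5.1] r 117.5 arm rad 1.066 grip 30.0 yang-arm 0.9
```

```bash
S='from h import *;st()'
python3 -m pendant '0 -0.0007 0 -0.4 -1;0 0 0 0 -1' >/dev/null; python3 -c "$S"
```

```text
t 13.5 [512.  -92.7  69.5] Ftool [-2.2  5.9 -5.2] r 117.5 arm rad 1.072 grip 30.0 yang-arm 0.9
```

```bash
S='from h import *;st()'
python3 -m pendant '0 -0.0008 0 -0.4 -1;0 0 0 0 -1' >/dev/null; python3 -c "$S"
```

```text
t 13.7 [511.7 -93.3  69.5] Ftool [-2.5  7.2 -5.7] r 117.5 arm rad 1.078 grip 30.0 yang-arm 1.0
```

```bash
S='from h import *;st()'
python3 -m pendant '0 -0.0008 0 -0.4 -1;0 0 0 0 -1' >/dev/null; python3 -c "$S"
```

```text
t 13.9 [511.5 -93.8  69.5] Ftool [-2.4  8.4 -5.2] r 117.5 arm rad 1.083 grip 30.0 yang-arm 1.1
```

The force is climbing (7.2, then 8.4 N), so the arm has met the buffer. Now I'll ease it back.

```bash
S='from h import *;st()'
python3 -m pendant '0 0.001 0 0.5 -1;0 0.001 0 0.5 -1;0 0.001 0 0.5 -1;0 0.001 0 0.5 -1;0 0 0 0 -1' >/dev/null; python3 -c "$S"
python3 -m pendant '0 0.001 0 0.5 -1;0 0.001 0 0.5 -1;0 0 0 0 -1' >/dev/null; python3 -c "$S"
```

```text
t 14.4 [513.  -90.3  69.5] Ftool [-3.   5.4 -4. ] r 117.5 arm rad 1.051 grip 30.0 yang-arm 1.0
t 14.7 [513.9 -88.6  69.5] Ftool [-1.8  5.3 -4.4] r 117.5 arm rad 1.034 grip 30.0 yang-arm 0.9
```

```bash
S='from h import *;st()'
python3 -m pendant '0 0.001 0 0.5 -1;0 0 0 0 -1' >/dev/null; python3 -c "$S"
```

```text
t 14.9 [514.3 -87.7  69.5] Ftool [-2.8  5.7 -4.9] r 117.5 arm rad 1.026 grip 30.0 yang-arm 0.9
```

```bash
S='from h import *;st()'
python3 -m pendant '0 0.001 0 0.5 -1;0 0 0 0 -1' >/dev/null; python3 -c "$S"
```

```text
t 15.1 [514.7 -86.8  69.5] Ftool [-3.2  5.  -4.5] r 117.5 arm rad 1.017 grip 30.0 yang-arm 0.9
```

```bash
S='from h import *;st()'
python3 -m pendant '0 0.001 0 0.5 -1;0 0 0 0 -1' >/dev/null; python3 -c "$S"
```

```text
t 15.3 [515.2 -85.9  69.5] Ftool [-2.6  5.6 -5.1] r 117.5 arm rad 1.009 grip 30.0 yang-arm 0.9
```

```bash
S='from h import *;st()'
python3 -m pendant '0 0.0007 0 0.4 -1;0 0 0 0 -1' >/dev/null; python3 -c "$S"
```

```text
t 15.5 [515.5 -85.3  69.5] Ftool [-4.2  5.  -5. ] r 117.5 arm rad 1.003 grip 30.0 yang-arm 0.8
```

```bash
S='from h import *;st()'
python3 -m pendant '0 0.0005 0 0.3 -1;0 0 0 0 -1' >/dev/null; python3 -c "$S"
```

```text
t 15.7 [515.5 -85.2  69.5] Ftool [-3.   2.8 -4.7] r 117.5 arm rad 1.002 grip 30.0 yang-arm 0.6
```

```bash
S='from h import *;st()'
python3 -m pendant '0 0.0005 0 0 -1;0 0 0 0 -1' >/dev/null; python3 -c "$S"
```

```text
t 15.9 [515.6 -85.1  69.5] Ftool [-3.2 -0.3 -4.9] r 117.5 arm rad 1.001 grip 30.0 yang-arm 0.6
```

```bash
S='from h import *;st()'
python3 -m pendant '0 0 0 0 -0.5;0 0 0 0 -0.4;0 0 0 0 -0.4;0 0 0 0 -0.4' ; python3 -c "$S"
python3 -m pendant '0 0 -0.004 0 -0.4;0 0 -0.01 0 -0.4;0 0 -0.02 0 -0.4;0 0 -0.03 0 -0.4;0 0 -0.04 0 0;0 0 -0.04 0 0;0 0 0 0 0' 
python3 - <<'E'
from h import *
import cv2
f=arm.grab_frame('wrist'); cv2.imwrite('pics/w2.png',f[:,:,::-1])
f=arm.grab_frame('scene'); cv2.imwrite('pics/s2.png',cv2.resize(f[120:300,150:390,::-1],None,fx=3,fy=3))
for n in ['handle','pocket','dropper_bottle']:print(n,[(np.round(d['point'],1).tolist(),round(d['p'],2)) for d in arm.place_of(n,'scene')][:3])
go(447,199,213,66)
E
```

```text
t: 16.3
position: [514.9, -84.6, 69.0]
eef_rot: [[-0.893, 0.449, -0.001], [0.449, 0.893, 0.0], [0.001, -0.0, -1.0]]
force: [-0.2, -0.6, 0.3]
gripper_width: 0.296
grasp_force: 0.0
t 16.3 [514.9 -84.6  69. ] Ftool [-0.1 -0.6 -0.3] r 118.3 arm rad 1.0 grip 0.0 yang-arm 0.7
t: 17.0
position: [517.5, -85.2, 219.2]
eef_rot: [[-0.893, 0.449, 0.009], [0.449, 0.893, -0.002], [-0.009, 0.002, -1.0]]
force: [0.7, -0.2, -0.1]
gripper_width: 0.484
grasp_force: 0.0
handle [([517.8, -83.1, 100.0], 0.84)]
pocket [([611.0, -28.2, 15.6], 0.73)]
dropper_bottle [([537.1, 210.6, 3.3], 0.72), ([451.3, 201.7, 2.9], 0.71), ([410.9, 114.9, 2.3], 0.57)]
t 17.25 shift m [ 0.1879  0.2229 -0.0004] yang 63.31 turn -2.69
```

View pics/w2.png

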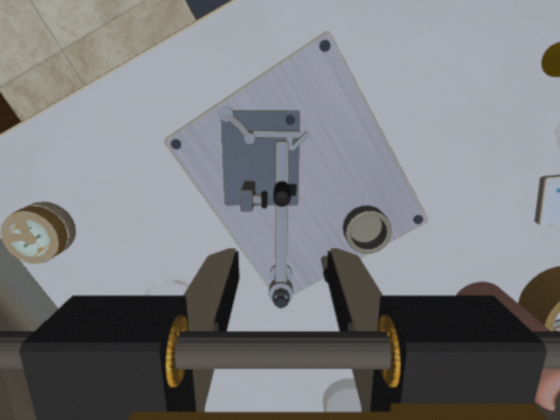

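The wrist view shows the arm cocked: bar px (281,150)–(281,290), handle (281,193), hook in front of the bar tip at (285,145). The pocket is open and free, with its rim around (367,229). Next I'll go over the bottle.

```bash
python3 - <<'E'
from h import *
import cv2
g=cv2.cvtColor(cv2.imread('pics/w2.png'),cv2.COLOR_BGR2GRAY)[195:265,325:410]
c=cv2.HoughCircles(cv2.medianBlur(g,3),cv2.HOUGH_GRADIENT,1,5,param1=100,param2=15,minRadius=14,maxRadius=30)
for x,y,r in c[0][:5]: print(x+325,y+195,r,ray('wrist',x+325,y+195,32).round(1),ray('wrist',x+325,y+195,12).round(1))
i=arm.camera_info('wrist');print(i['fx'],'mm/px at 32:',np.linalg.norm(ray('wrist',367,229,32)-ray('wrist',368,229,32)))
print(arm.get_obs()['qpos'])
E
python3 -m pendant '0.0235 0.0279 0 0 0;0.0235 0.0279 0 0 0;0.0235 0.0279 0 0 0;0.0235 0.0279 0 0 0;0.0235 0.0279 0 0 0;0.0235 0.0279 0 0 0;0.0235 0.0279 0 0 0;0.0235 0.0279 0 0 0;0 0 0 -8 0.4;0 0 0 -8 0.4;0 0 0 -8 0.4;0 0 0 -8 0.4;0 0 0 -8 0.4;0 0 0 -8 0.4;0 0 0 -8 0.4;0 0 0 -7 0.4;0 0 0 0 0.4'
python3 - <<'E'
from h import *
import cv2
f=arm.grab_frame('wrist'); cv2.imwrite('pics/w3.png',f[:,:,::-1])
for n in ['dropper_bottle']:print(n,[(np.round(d['point'],1).tolist(),round(d['p'],2)) for d in arm.place_of(n,'wrist')][:3])
i=arm.camera_info('wrist')
for z in (0,70,102):
  p=np.array(i['R'])@[449,200,z]+np.array(i['t']);print(z,i['fx']*p[0]/p[2]+i['cx'],i['fy']*p[1]/p[2]+i['cy'])
go(449,200,36,126)
E
```

```text
366.5 229.5 24.1 [597.2 -29.2  32. ] [606.1 -28.1  12. ]
370.5 236.5 25.7 [606.3 -28.5  32. ] [615.7 -27.3  12. ]
371.5 231.5 20.3 [601.6 -25.4  32. ] [610.8 -24.1  12. ]
363.5 222.5 19.1 [588.7 -29.   32. ] [597.2 -27.8  12. ]
364.5 234.5 19.2 [601.4 -33.2  32. ] [610.6 -32.3  12. ]
356.92467291783043 mm/px at 32: 1.0358654138117562
[-1.44421906e+01  1.76163258e+01  9.91217865e+01 -1.66770326e-03
  6.33824270e+01 -7.77494220e+01]
t: 18.95
position: [447.2, 199.0, 212.3]
eef_rot: [[-0.805, -0.594, -0.002], [-0.594, 0.805, -0.001], [0.002, 0.001, -1.0]]
force: [-0.7, -0.7, -0.1]
gripper_width: 0.697
grasp_force: 0.0
dropper_bottle [([535.9, 216.4, -4.6], 0.79), ([408.1, 117.1, -2.8], 0.61), ([449.1, 199.9, -1.2], 0.58)]
0 282.51793127838073 178.48225521676383
70 282.57824765166464 195.32912053269345
102 282.6151061998573 205.62401996605254
t 19.05 shift m [-0.0021 -0.0003  0.1767] yang 126.1 turn 0.1
```

View pics/w3.png

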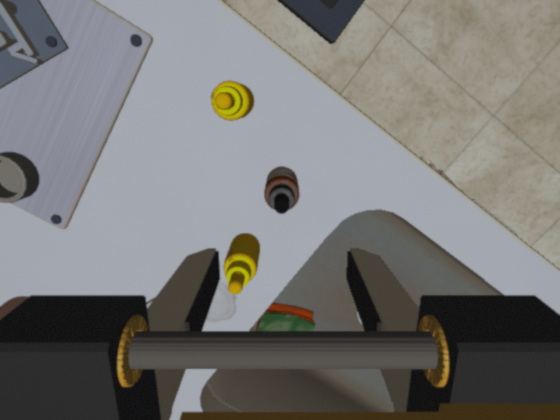

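The amber bottle's dropper is at px (282,204), predicted (282.6,205.6), so (449,200) is confirmed. The yellow ones are at (231,100) and (240,262), both clear of the closing line. I'll descend and grip.

```bash
python3 -m pendant '-0.002 0 0.03 0 0.3;0 0 0.04 0 0.3;0 0 0.04 0 0.3;0 0 0.03 0 0.3;0 0 0.02 0 0.3;0 0 0.012 0 0.3;0 0 0.004 0 0.3;0 0 0 0 0.3'
python3 -m pendant '0 0 0 0 -1;0 0 0 0 -1;0 0 0 0 -1;0 0 0 0 -1;0 0 0 0 -1;0 0 0 0 -1;0 0 0 0 -1;0 0 0 0 -1'
```

```text
t: 19.85
position: [449.4, 200.4, 37.4]
eef_rot: [[-0.806, -0.591, -0.0], [-0.591, 0.806, -0.0], [0.0, 0.0, -1.0]]
force: [-0.5, 0.1, 0.8]
gripper_width: 0.651
grasp_force: 0.0
t: 20.65
position: [449.6, 200.4, 37.6]
eef_rot: [[-0.806, -0.592, 0.001], [-0.592, 0.806, 0.0], [-0.001, -0.0, -1.0]]
force: [0.3, -0.2, 5.3]
gripper_width: 0.341
grasp_force: 30.0
```

```bash
python3 -m pendant '0 0 -0.005 0 -1;0 0 -0.015 0 -1;0 0 -0.03 0 -1;0 0 -0.03 0 -1;0 0 -0.03 0 -1;0 -0.01 0 0 -1;0 -0.02 0 0 -1;0.001 -0.025 0 0 -1;0.001 -0.025 0 0 -1;0.001 -0.025 0 0 -1;0.001 -0.025 0 0 -1;0.001 -0.025 0 0 -1;0.001 -0.02 0 0 -1;0 -0.015 0 0 -1;0 -0.005 0 0 -1;0 0 0 0 -1;0 0 0 0 -1;0 0 0 0 -1;0 0 0 0 -1'
python3 - <<'E'
from h import *
import cv2
o=arm.get_obs();i=arm.camera_info('wrist')
f=arm.grab_frame('wrist'); cv2.imwrite('pics/w4.png',f[:,:,::-1]); print(arm.get_obs()['position']-o['position'])
print([(np.round(d['point'],1).tolist(),round(d['p'],2)) for d in arm.place_of('pocket','wrist')])
for z in (12,32):
  p=np.array(i['R'])@[610.5,-28,z]+np.array(i['t']);u,v=i['fx']*p[0]/p[2]+i['cx'],i['fy']*p[1]/p[2]+i['cy'];print(z,u,v)
u,v=int(u),int(v);y0=max(v-45,0);x0=max(u-45,0)
g=cv2.medianBlur(cv2.cvtColor(f,cv2.COLOR_RGB2GRAY)[y0:v+45,x0:u+45],3)
c=cv2.HoughCircles(g,cv2.HOUGH_GRADIENT,1,4,param1=100,param2=14,minRadius=14,maxRadius=32)
for x,y,r in (c[0][:6] if c is not None else []): print(x+x0,y+y0,r,ray('wrist',x+x0,y+y0,32).round(1))
cv2.imwrite('pics/w4c.png',cv2.resize(f[y0:v+45,x0:u+45,::-1],None,fx=6,fy=6,interpolation=cv2.INTER_CUBIC));print(x0,y0)
E
```

```text
t: 22.55
position: [559.7, 40.2, 147.4]
eef_rot: [[-0.805, -0.593, -0.0], [-0.593, 0.805, 0.0], [0.0, 0.0, -1.0]]
force: [1.0, -0.2, -0.6]
gripper_width: 0.34
grasp_force: 30.0
[ 0.05754417 -0.08986006 -0.00426849]
[([609.3, -31.5, 15.6], 0.64), ([687.4, 192.8, -0.6], 0.38)]
12 185.860294033326 195.87864402288986
32 179.5778427835979 202.2911774593958
181.5 197.5 31.4 [606.2 -29.1  32. ]
176.5 197.5 28.0 [608.6 -32.4  32. ]
177.5 201.5 30.3 [611.1 -29.9  32. ]
185.5 190.5 23.5 [599.2 -29.6  32. ]
186.5 195.5 27.0 [602.3 -26.7  32. ]
182.5 193.5 28.1 [602.8 -30.2  32. ]
134 157
```

View pics/w4c.png

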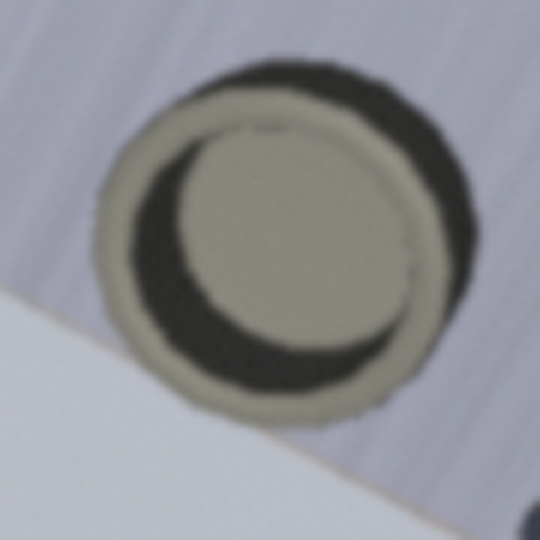

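The crop shows the rim's outer edge spanning 95–452 by 87–428, so its centre is at px (179.4,199.9). Now I'll check how the held bottle sits.

View pics/w4.png

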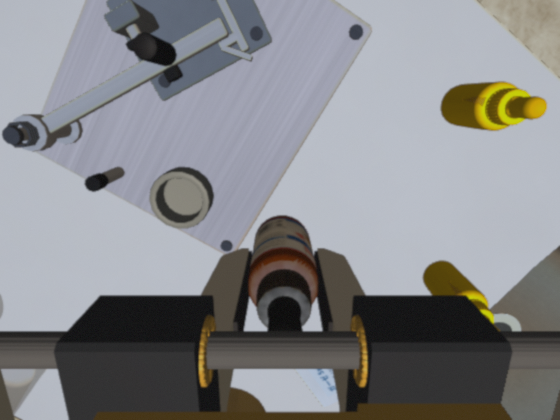

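```bash
python3 - <<'E'
from h import *
print(ray('wrist',179.4,199.9,32))
i=arm.camera_info('wrist');o=arm.get_obs();P=o['position'];R=o['eef_rot']
for z in (110,180,212):
 for dx in (-3,0,3):
  X=np.r_[P[:2]+R[:2,0]*dx,z];p=np.array(i['R'])@X+np.array(i['t']);print(z,dx,i['fx']*p[0]/p[2]+i['cx'],i['fy']*p[1]/p[2]+i['cy'],16*i['fx']/p[2])
go(609.5,-28.7,80,126)
E
```

```text
[608.95361205 -29.39090182  32.        ]
110 -3 283.066781211139 241.6707677514969 25.956059345734833
110 0 283.06617434227013 237.13904115430537 26.060063074893502
110 3 283.06556259049154 232.57085196608244 26.164903625374187
180 -3 283.3566601352964 304.77799859079715 37.30514292167248
180 0 283.357458702764 298.6174455098517 37.520356842158286
180 3 283.35826653759005 292.38539934080325 37.73806831563588
212 -3 283.5946971856469 356.59914815673244 46.624559248505015
212 0 283.59741546169283 349.2626591020088 46.96121712075839
212 3 283.6001732784826 341.8194515864551 47.3027721051979
t 22.65 shift m [ 0.0007 -0.0848  0.0675] yang 126.34 turn 0.34
```

```bash
python3 -m pendant '0 -0.01 0 0 -1;0 -0.02 0 0 -1;0 -0.025 0 0 -1;0.001 -0.02 0.01 0 -1;0.0008 -0.0099 0.02 0 -1;0 0 0.02 0 -1;0 0 0.015 0 -1;0 0 0.006 0 -1;0 0 0 0 -1;0 0 0 0 -1'; python3 -c "
from h import *
go(609.5,-28.7,49.6,126)
import cv2
f=arm.grab_frame('scene'); g=arm.grab_frame('side')
cv2.imwrite('pics/s5.png',np.hstack([cv2.resize(f[130:240,240:340,::-1],None,fx=4,fy=4),cv2.resize(g[170:280,200:300,::-1],None,fx=4,fy=4)]))"
```

```text
t: 23.65
position: [609.2, -29.8, 77.1]
eef_rot: [[-0.806, -0.592, 0.001], [-0.592, 0.806, -0.0], [-0.001, -0.001, -1.0]]
force: [-0.3, -1.0, -0.1]
gripper_width: 0.338
grasp_force: 30.0
t 23.65 shift m [-0.0009  0.0007  0.0275] yang 126.33 turn 0.33
```

View pics/s5.png

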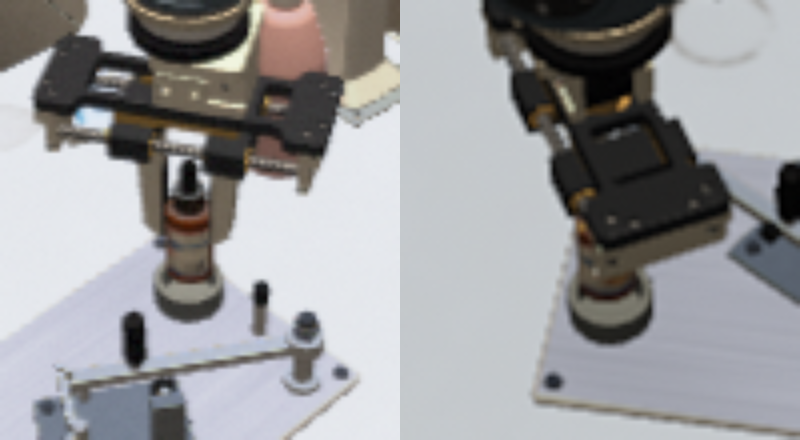

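Both views show the bottle over the cup: bottle and cup columns are 190/188 in the scene crop and about 608/610 in the side crop. I'll lower it while watching the force.

```bash
S='from h import *;o=arm.get_obs();print(o["t"],o["position"].round(1),o["force"].round(1))'
python3 -m pendant '0 0 0.004 0 -1;0 0 0.004 0 -1;0 0 0 0 -1' >/dev/null; python3 -c "$S"
python3 -m pendant '0 0 0.003 0 -1;0 0 0.003 0 -1;0 0 0 0 -1' >/dev/null; python3 -c "$S"
```

```text
24.05 [608.4 -29.8  67.8] [-1.1  0.2 -1.4]
24.35 [608.5 -29.8  61.8] [ 0.1 -0.2 -0.6]
```

Inside the rim, with no contact force. Continuing down.

```bash
S='from h import *;o=arm.get_obs();print(o["t"],o["position"].round(1),o["force"].round(1))'
python3 -m pendant '0 0 0.003 0 -1;0 0 0.003 0 -1;0 0 0.003 0 -1;0 0 0 0 -1' >/dev/null; python3 -c "$S"
python3 -m pendant '0 0 0.0015 0 -1;0 0 0 0 -1' >/dev/null; python3 -c "$S"
```

```text
24.75 [608.5 -29.8  52.8] [ 0.1  0.1 -1.2]
24.95 [608.7 -29.8  51.7] [-0.4 -0.1 -0.8]
```

```bash
S='from h import *;o=arm.get_obs();print(o["t"],o["position"].round(1),o["force"].round(1))'
python3 -m pendant '0 0 0.001 0 -1;0 0 0 0 -1' >/dev/null; python3 -c "$S"
python3 -m pendant '0 0 0.001 0 -1;0 0 0 0 -1' >/dev/null; python3 -c "$S"
```

```text
25.15 [608.7 -29.8  50.8] [-0.2 -0.2 -0.3]
25.35 [608.8 -29.9  49.8] [ 0.1 -0.4 -0.2]
```

```bash
S='from h import *;o=arm.get_obs();print(o["t"],o["position"].round(1),o["force"].round(1))'
python3 -m pendant '0 0 0.0007 0 -1;0 0 0 0 -1' >/dev/null; python3 -c "$S"
python3 -m pendant '0 0 0.0007 0 -1;0 0 0 0 -1' >/dev/null; python3 -c "$S"
python3 -m pendant '0 0 0.0007 0 -1;0 0 0 0 -1' >/dev/null; python3 -c "$S"
```

```text
25.55 [609.  -29.8  49.7] [-2.8  0.   4.9]
25.75 [609.2 -29.8  49.6] [-3.5 -0.1 11. ]
25.95 [609.3 -29.8  49.5] [-5.7  0.8 18.5]
```

Home on the floor, at TCP 49.6 as predicted. I'll back off slightly, then release.

```bash
python3 -m pendant '0 0 -0.001 0 -1;0 0 0 0 -0.6;0 0 0 0 -0.2;0 0 0 0 0;0 0 0 0 0;0 0 0 0 0'
python3 -m pendant '0 0 -0.01 0 0;0 0 -0.03 0 0;0 0 -0.04 0 0;0 0 -0.04 0 0;0 0 -0.03 0 0;0 0 0 0 0;0 0 0 0 0;0 0 0 0 0'; python3 -c "
from h import *
import cv2
f=arm.grab_frame('scene'); g=arm.grab_frame('side')
print([arm.place_of('dropper_bottle',c)[:4] for c in ('scene','side')])
cv2.imwrite('pics/s6.png',np.hstack([cv2.resize(f[130:240,240:340,::-1],None,fx=4,fy=4),cv2.resize(g[170:280,220:320,::-1],None,fx=4,fy=4)]))"
```

```text
t: 26.55
position: [608.6, -29.8, 48.5]
eef_rot: [[-0.806, -0.592, -0.0], [-0.592, 0.806, 0.0], [0.0, 0.0, -1.0]]
force: [-0.8, 1.0, 1.0]
gripper_width: 0.498
grasp_force: 0.0
t: 27.35
position: [608.1, -29.8, 197.7]
eef_rot: [[-0.806, -0.592, -0.002], [-0.592, 0.806, 0.0], [0.001, 0.001, -1.0]]
force: [0.1, 0.2, -0.2]
gripper_width: 0.495
grasp_force: 0.0
[[{'point': [457.0, -351.0, -2.3], 'p': 0.73}, {'point': [537.0, 210.5, 3.9], 'p': 0.6}, {'point': [412.0, 118.1, 1.4], 'p': 0.57}, {'point': [608.9, -27.4, 12.3], 'p': 0.5}], [{'point': [535.1, 208.1, 1.4], 'p': 0.77}, {'point': [607.6, -32.0, 13.1], 'p': 0.7}, {'point': [407.8, 116.3, 4.8], 'p': 0.56}]]
```

View pics/s6.png

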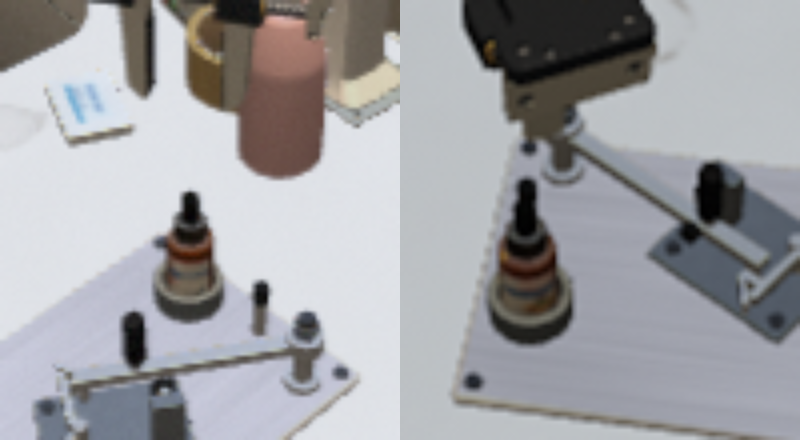

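The bottle stands upright in the cup at z≈12 mm in both views, the bar is still held at the hook, and the hand is clear.

```bash
python3 -c "
from station import arm
print(arm.finish_job())"
```

```text
the job is handed in; nothing more can be done
None
```

The job is handed in: the arm is cocked on its catch at about 1.0 rad, the amber dropper bottle stands upright and fully home in the pocket, and nothing else was touched (verdict not shown).

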